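Dial open the combination lock and hold it up by its shackle

ROBOT

A 6-joint arm with a two-finger parallel gripper is mounted at the origin on a cart in front of the work surface, level with it; the furniture and walls round the work are solid. World frame = base frame: x ahead of the robot, y to its left, z up, the work surface at z = 0. Lengths are in mm, angles in degrees, forces in N, time in s.
With the tool pointing down it reaches from about 350 to 850 mm from the base axis. Payload 8.1 kg.
Tool frame: the origin (TCP) lies midway between the tips of the shut fingers; the grasp point (between the pads) lies 19 mm behind it; z points along the fingers, y is the line along which they close (so a half turn about z gives the same grasp; the last joint's range is limited). The gripper opens to 85 mm and grips with 20 to 120 N. Pads are 22 mm wide; open, the fingers measure 114 mm over their backs; the gripper's body (76 mm by 85 mm) begins 54 mm behind the grasp point. The pads swing forward as they close: fully open they stand 13 mm farther back than shut.
Start: joints at [69.248, 7.471, 85.268, -0, 87.261, -4.893], TCP at [163.945, 577.172, 231.292] pointing down, gripper open.
Joint ranges: [-169.43, 169.43], [-51.17, 129.36], [1.28, 143.12], [-76.62, 256.62], [0, 156.53], [-152.29, 152.29]. Speed limits (degrees/s): [136.94, 136.94, 159.86, 180, 180, 180].

INTERFACE

Orientations are given as [roll, pitch, yaw] about the fixed x, y, z axes, in that order (R = Rz(yaw) Ry(pitch) Rx(roll)).
In Python, from bench import sense, snapshot, order, finder gives the robot as it stands.
- The arm moves only by the tool send_rows, never from a script. Its argument "steps" is a list of rows, each a list of 2 entries, a list of its own where there are three numbers: the shift along the world's x, y, z in units of 30 mm (1.0 is 30 mm), then the turn, a rotation vector about the world's x, y, z in rad. In form: [[[dx, dy, dz], [wx, wy, wz]], ...]. A call has 1 to 10 rows; each row is the pose to reach, as a shift and turn from the pose commanded when the call began; what a row does not reach only later rows make up. A row lasts 1/8 s, in which the tool goes at most 62.5 mm and 10.7 degrees, less where a joint would pass 70% of its speed; a pose out of reach is approached as far as the arm can. A call with a gripper value outside its range is refused whole. "fingers" is the closure, from 0 (fully open) to 1 (shut), set as the call begins (left out, the last holds). The fingers move at their own pace and stop on an object; "squeeze" is the grip in N (left out, the last holds). Time passes only in rows, so rows that repeat a pose let the fingers close. It gives the time, the measured TCP pose, the force, the opening and the grip force at its end, in the units of the state.
- sense(): the state, without advancing time (a new reading comes with each control period).
- snapshot(name): name is "scene" or "top" or "wrist"; returns a dict with "img" (400x640x3 uint8, red, green, blue), "K" (3x3 intrinsics, pixels), "pose" (4x4, takes a point from camera to world coordinates). Camera axes: x right, y up, looking along -z (the intrinsics and any distortion apply to the point x, -y, -z); pixel columns grow to the right and rows downward; lengths in mm; the calibration is good to about 2 mm. A picture is of the moment at which its call begins. There is no depth.
- order.hand_in(): hands the job in; it is judged then, once.
Trained networks look in the newest picture that a camera, given by its name, has taken for a name from the list of things; names that differ only in an ending like _2 or _b are one class to them, and where a whole thing is asked for, a point or a joint stands for the part that bears it (a point fixed in the world has none). Each returns a list of dicts, best first, with "confidence" (0 to 1); they miss things now and then, are a little off and sometimes report something else, mostly with a low value. They report only what shows in the picture. A call takes as long as a camera call.
- finder.find_in(label, camera): "box" ([left, top, width, height] as shares, 0 to 1, of the picture: columns of its width, rows of its height, round what is visible of it).
- finder.trace(label, camera): "mask" (400x640 bool, what is visible of it) and "box" ([left, top, width, height] as shares, 0 to 1, of the picture: columns of its width, rows of its height, round what is visible of it).
- finder.pinpoint(label, camera): "at" ([column, row] as shares, 0 to 1, of the picture: columns of its width, rows of its height: a listed point, or the origin of a listed thing).
The state is a dict: "time": time; "joint_pos": joint angles; "qd": joint speeds; "joint_efforts": joint torques, N m; "tool_pos": TCP position; "tcp_rot": TCP orientation; "ft_force": force on the tool from outside, world axes, zero at the start; "wrist_torque": the same for the moment, N m; "finger_gap": finger opening in mm; "grip_force": force on a finger pad.
Only numpy, scipy, OpenCV 4.12 (cv2) and the standard library are available. Lean on these libraries where they do the work, as an engineer would, in place of code of your own. Each camera call takes 0.05 s, during which the arm holds its last target. There are 200 camera calls.

TASK

Turn the lock's dial, while the lock sits in its holder, until its long white pointer line clicks into place at the black mark on the lock's top, pointing straight at the shackle. Then pull the shackle up so that the lock opens, lift the lock out by its open shackle and show it: hold it still and upright, a good 10 cm above the bench, without moving the three small bottles round the holder. Finish while holding it up; do not put it down or let go.

Things in the scene. Friction and masses are not known exactly. Their poses are not given: they have to be found in the camera images.
- holder: Fixed grey plastic tray, 114 x 68 x 18 mm (with two screwed 10 mm lugs at its ends, 134 mm over all), walls 5 mm, pocket floor 5 mm above the bench. Origin: centre of its underside on the bench; x along its length, z up. The lock sits loosely in its pocket (2 mm of play each way) and comes out straight up.
- lock: Loose aluminium combination lock with a rubber belt, body 100 x 54 x 36 mm (x, y, z), about 0.5 kg, in the holder. Origin: centre of its underside; x along its length, z up. On top: the dial, axis at x = -24 mm, y = 0, and the upright shackle at x = 13 to 47 mm, y = 0. Lifted by its shackle, an unlocked lock opens by its own weight and then hangs; lifted by the body, the shackle drops shut.
- dial_top (a point): Centre of the dial's top, 68 mm above the lock's underside. Dial: black fluted round knob, 35 mm across, 41 to 68 mm above the underside, on a flat skirt 43 mm across. A long white pointer line runs from the centre of its top to the edge, down the side and on to the skirt; short ticks on the skirt mark the other 45 degree steps. The axes turn with the dial; x along the pointer.
- dial_mark (a point): Short raised black mark (9 x 3 mm) on the top of the lock's body, beside the dial on the shackle's side, 27.5 mm from the dial's axis: the pointer must stand at it to open.
- lock_dial (a joint): Dial angle, rad: 0 with the pointer at the black mark, positive with the pointer counterclockwise of it from above (so turn clockwise to 0). Starts 0.6 to 2.6 rad counterclockwise. Sprung clicks every 0.785 rad, 0 among them; let go, it snaps into the nearest (it may stick if left half-way between two). About 0.2 N m turns it. The lock opens only within about 0.2 rad of 0. Stops at -2.8 and 2.8.
- lock_shackle (a joint): How far the shackle is pulled out of the lock, m: 0 shut, 0.020 fully open (stop).
- shackle_bow (a point): Centre of the shackle's straight square top bar: 34 mm long (along the lock's x), 10 mm wide (y), 10 mm high, centre 85 mm above the lock's underside when shut; legs 8 mm square under its ends, 16 mm apart inside. Pinch the bar across its 10 mm width.
- control_bottle: Loose small brown bottle with red cap, 33 mm across, 62 mm tall, beyond the shackle end of the holder. Origin: centre of its underside. Leave alone.
- cal_vial: Loose small white vial with purple cap, 25 mm across, 46 mm tall, beside the holder (the lock's +y side). Origin: centre of its underside. Leave alone.
- dropper_oil: Loose slim white bottle with yellow cap, 28 mm across, 70 mm tall, beside the holder (the lock's -y side). Origin: centre of its underside. Leave alone.

How it is judged:
By the outcome, as a careful person would: the job done as asked, in the order asked, and still so for the second after the job is handed in, while the arm keeps its last pose, push and grip.
It also fails if it takes over 64 s, if anything falls off the work surface, if the arm or the gripper's body presses on something with over 40 N, if the wrist force passes 120 N, or if a joint passes its speed limit or range.

## Working session

There is one attempt and no reset: what is moved stays moved. The work goes in short steps, Python scripts to look and compute and a tool call to move; the robot and the scene stay as the last step left them, time stands still between calls to the robot, and variables do not carry over. Pictures are saved under pics/ and viewed, at most 10 in all, crops included, and the job is handed in when it is done.

Besides the shell and the picture viewer there is one more tool, called after "Emit:" as name([rows], argument=value, ...), one row to a line, values as JSON. send_rows: Moves the arm, as the interface text tells. Its arguments: {"type":"object","properties":{"steps":{"type":"array"},"fingers":{"type":"number"},"squeeze":{"type":"number"}},"required":["steps"]}

```bash
mkdir -p pics; cat > h.py <<'E'
import numpy as np, cv2
from bench import sense, snapshot, order, finder
def ray(s,px):
    K=np.array(s["K"]);P=np.array(s["pose"])
    d=np.linalg.inv(K)@[px[0],px[1],1]; d=np.array([d[0],-d[1],-d[2]])
    return P[:3,3],P[:3,:3]@d
def onz(s,px,z):
    o,d=ray(s,px); return o+d*(z-o[2])/d[2]
def proj(s,p):
    P=np.array(s["pose"]);c=P[:3,:3].T@(np.array(p)-P[:3,3]);q=np.array(s["K"])@[c[0],-c[1],-c[2]];return q[:2]/q[2]
def tri(rs):
    A=0;b=0
    for o,d in rs:
        d=d/np.linalg.norm(d);M=np.eye(3)-np.outer(d,d);A=A+M;b=b+M@o
    return np.linalg.solve(A,b)
E
python3 - <<'E'
from h import *
s0=sense();print({k:np.round(v,2).tolist() for k,v in s0.items()})
S={}
for c in("scene","top","wrist"):
    S[c]=snapshot(c);cv2.imwrite(f"pics/{c}0.png",S[c]["img"][:,:,::-1])
    print(c,S[c].keys(),np.round(S[c]["pose"][:3],2).tolist() if hasattr(S[c]["pose"],'shape') else '')
for n,z in(("dial_top",73),("dial_mark",41),("shackle_bow",90),("holder",0),("control_bottle",0),("cal_vial",0),("dropper_oil",0)):
    for c in S:
        r=finder.pinpoint(n,c)[:1]
        for q in r:
            px=np.array(q["at"])*[640,400];print(n,c,round(q["confidence"],2),px.round(1),onz(S[c],px,z).round(1))
E
```

```text
{'time': 0.0, 'joint_pos': [69.25, 7.51, 85.33, -0.0, 87.26, -4.89], 'qd': [0.01, -0.02, -0.04, -0.07, -0.03, 0.01], 'joint_efforts': [-0.0, -56.94, -50.06, -0.0, 0.01, -0.0], 'tool_pos': [163.74, 576.65, 230.24], 'tcp_rot': [-179.89, -0.01, 164.14], 'ft_force': [0.92, 0.38, 0.67], 'wrist_torque': [-0.0, -0.01, 0.01], 'grip_force': 0.0, 'finger_gap': 85.27}
scene dict_keys(['img', 'K', 'pose']) [[-0.58, 0.33, -0.75, -64.69], [-0.81, -0.25, 0.52, 412.19], [-0.01, 0.91, 0.41, 427.06]]
top dict_keys(['img', 'K', 'pose']) [[0.02, 0.99, -0.12, 471.22], [-1.0, 0.02, 0.02, -2.85], [0.02, 0.12, 0.99, 938.16]]
wrist dict_keys(['img', 'K', 'pose']) [[0.27, -0.92, -0.29, 90.13], [0.96, 0.26, 0.08, 598.04], [-0.0, -0.3, 0.95, 372.96]]
dial_top scene 0.6 [348.6 219.1] [492.4 -39.4  73. ]
dial_top top 0.7 [323.5 247.4] [502.2 -38.6  73. ]
dial_mark scene 0.66 [334.3 228. ] [530.  -36.7  41. ]
dial_mark top 0.59 [324.5 233.7] [529.5 -41.3  41. ]
shackle_bow scene 0.6 [324.3 195.6] [568.7 -43.   90. ]
shackle_bow top 0.57 [324.7 216.8] [557.  -39.1  90. ]
holder scene 0.64 [336.4 246.7] [530.6 -42.    0. ]
holder top 0.85 [323.6 235.4] [528.7 -41.3   0. ]
control_bottle scene 0.97 [298.4 231.7] [623.3 -18.1   0. ]
control_bottle top 0.84 [314.1 183.7] [632.9 -20.5   0. ]
cal_vial scene 0.65 [287.3 260.5] [543.8  56.9   0. ]
cal_vial top 0.65 [326.1 216.3] [567.1 -45.7   0. ]
dropper_oil scene 0.89 [364.5 225.9] [ 563.8 -138.6    0. ]
dropper_oil top 0.69 [374.1 218.1] [ 565.5 -142.3    0. ]
```

View pics/top0.png

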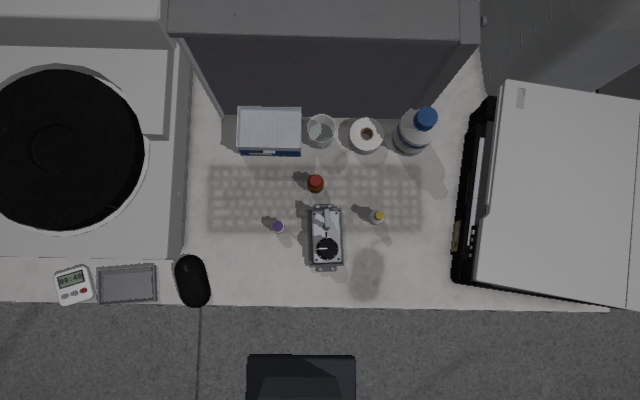

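View pics/scene0.png

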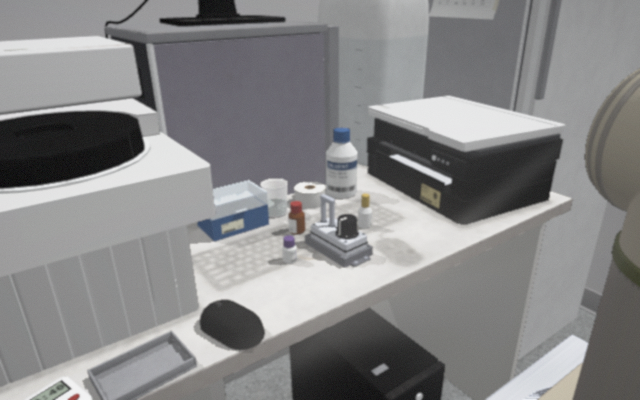

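The top view shows the lock lying along +x, with the dial at (326,248), the shackle at (325,217) and the pointer facing image left, about 90° counterclockwise of the mark. The scene view agrees: dial at (348,222), shackle at (327,205). I'll move over the dial now, curving in front of the white machine.

Emit:
send_rows([
  [[0.37,-1.47,0],[0,0,-0.15]],
  [[0.91,-2.94,0],[0,0,-0.3]],
  [[1.53,-4.4,0],[0,0,-0.45]],
  [[2.2,-5.9,0],[0,0,-0.6]],
  [[3.0,-7.35,0],[0,0,-0.75]],
  [[3.8,-8.8,0],[0,0,-0.9]],
  [[4.6,-10.3,0],[0,0,-1.05]],
  [[5.5,-11.75,0],[0,0,-1.2]],
  [[6.4,-13.2,0],[0,0,-1.35]],
  [[7.3,-14.7,0],[0,0,-1.5]],
], fingers=0.3, squeeze=40)

```text
time: 2.45
tool_pos: [383.7, 134.7, 231.7]
tcp_rot: [179.9, -0.0, 77.9]
ft_force: [1.2, 0.1, -0.4]
finger_gap: 60.1
grip_force: 0.0
```

Emit:
send_rows([
  [[0.9,-1.4,-0.2],[0,0,-0.15]],
  [[1.8,-2.9,-0.4],[0,0,-0.3]],
  [[2.8,-4.4,-0.6],[0,0,-0.45]],
  [[4.0,-5.9,-0.8],[0,0,-0.58]],
  [[4.0,-5.9,-1.0],[0,0,-0.58]],
  [[4.0,-5.9,-1.0],[0,0,-0.58]],
  [[4.0,-5.9,-1.0],[0,0,-0.58]],
])

```text
time: 3.32
tool_pos: [502.6, -39.9, 201.8]
tcp_rot: [180.0, -0.0, 45.1]
ft_force: [-0.5, 0.3, -0.1]
finger_gap: 59.5
grip_force: 0.0
```

```bash
python3 - <<'E'
from h import *
s0=sense();print({k:np.round(s0[k],1).tolist() for k in("time","tool_pos","tcp_rot","ft_force","finger_gap","joint_pos")})
s=snapshot("wrist");cv2.imwrite("pics/w1.png",s["img"][:,:,::-1])
for n,z in(("dial_top",73),("dial_mark",42),("shackle_bow",95),("lock",5),("holder",0)):
    for q in finder.pinpoint(n,"wrist")[:1]:
        px=np.array(q["at"])*[640,400];print(n,round(q["confidence"],2),px.round(1),onz(s,px,z).round(1))
E
```

```text
{'time': 3.3, 'tool_pos': [502.6, -39.9, 201.8], 'tcp_rot': [180.0, -0.0, 45.1], 'ft_force': [-0.5, 0.3, -0.1], 'finger_gap': 59.5, 'joint_pos': [-10.4, -6.6, 102.5, 0.0, 84.1, 34.6]}
dial_top 0.71 [320.8 191.3] [503.1 -42.4  73. ]
dial_mark 0.9 [336.5 166.7] [528.3 -41.3  42. ]
shackle_bow 0.67 [356.8 158.6] [550.6 -38.9  95. ]
lock 0.8 [332.  164.4] [523.  -42.3   5. ]
```

View pics/w1.png

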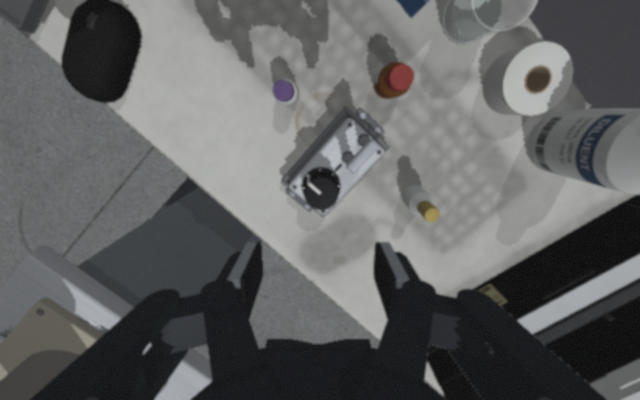

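The wrist view shows the dial at (321,190) with its pointer towards (305,178), the black mark at (337,167) and the shackle at (357,155). The pointer is about 90° counterclockwise, so two clicks. The fingers (yaw 45) are clear of the shackle for the whole clockwise quarter turn.

Emit:
send_rows([
  [[0,-0.05,-1.0],[0,0,0.05]],
  [[0,-0.05,-2.0],[0,0,0.05]],
  [[0,-0.05,-3.0],[0,0,0.05]],
  [[0,-0.05,-3.4],[0,0,0.05]],
  [[0,-0.05,-3.4],[0,0,0.05]],
  [[0,-0.05,-3.4],[0,0,0.05]],
])

```text
time: 4.38
tool_pos: [504.0, -42.5, 100.8]
tcp_rot: [179.9, -0.1, 47.8]
ft_force: [-0.0, -0.4, 0.2]
finger_gap: 59.7
grip_force: 0.0
```

```bash
python3 - <<'E'
from h import *
s0=sense();print({k:np.round(s0[k],1).tolist() for k in("time","tool_pos","tcp_rot","ft_force","finger_gap")})
s=snapshot("wrist");cv2.imwrite("pics/w2.png",s["img"][:,:,::-1])
for n,z in(("dial_top",73),("dial_mark",42),("shackle_bow",90),("lock",5)):
    for q in finder.pinpoint(n,"wrist")[:1]:
        px=np.array(q["at"])*[640,400];print(n,round(q["confidence"],2),px.round(1),onz(s,px,z).round(1))
E
```

```text
{'time': 4.4, 'tool_pos': [504.0, -42.5, 100.8], 'tcp_rot': [179.9, -0.1, 47.8], 'ft_force': [-0.0, -0.4, 0.2], 'finger_gap': 59.7}
dial_top 0.58 [319.5 238.6] [501.2 -46.1  73. ]
dial_mark 0.91 [342.7 192.8] [528.7 -41.3  42. ]
shackle_bow 0.88 [385.3 185.3] [555.  -40.6  90. ]
lock 0.97 [337.9 183.1] [526.6 -42.2   5. ]
```

View pics/w2.png

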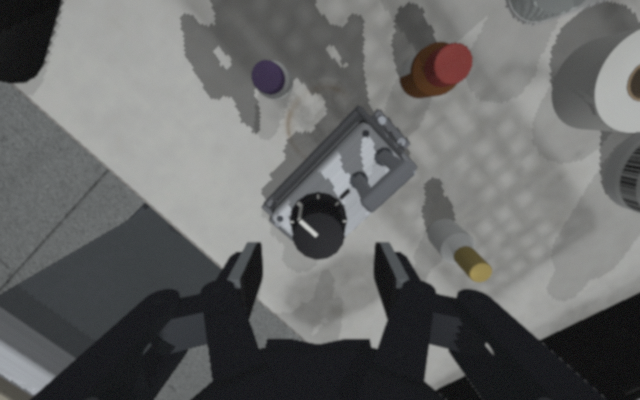

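The closer view has the dial top at (319,237), the pointer towards (300,220), the mark at (343,193) and the shackle bar at (385,185). The dial axis is at about (502.5,-43.5) and the lock yaw is about 3°. Next: descend, grip and turn.

Emit:
send_rows([
  [[-0.05,-0.03,-0.6],[0,0,0]],
  [[-0.05,-0.03,-1.2],[0,0,0]],
  [[-0.05,-0.03,-1.72],[0,0,0]],
  [[-0.05,-0.03,-1.72],[0,0,0]],
  [[-0.05,-0.03,-1.72],[0,0,0]],
])

```text
time: 5.25
tool_pos: [501.5, -43.2, 47.7]
tcp_rot: [-180.0, 0.0, 47.8]
ft_force: [0.1, 0.1, 0.2]
finger_gap: 59.7
grip_force: 0.0
```

Emit:
send_rows([
  [[0,0,0],[0,0,0]],
  [[0,0,0],[0,0,0]],
  [[0,0,0],[0,0,0]],
  [[0,0,0],[0,0,0]],
  [[0,0,0],[0,0,0]],
  [[0,0,0],[0,0,0]],
], fingers=1, squeeze=35)

```text
time: 6.0
tool_pos: [502.2, -43.4, 48.7]
tcp_rot: [179.9, -0.0, 47.8]
ft_force: [-0.5, 0.3, 5.4]
finger_gap: 33.0
grip_force: 34.9
```

Emit:
send_rows([
  [[0,0,0.03],[0,0,-0.15]],
  [[0,0,0.03],[0,0,-0.31]],
  [[0,0,0.03],[0,0,-0.47]],
  [[0,0,0.03],[0,0,-0.63]],
  [[0,0,0.03],[0,0,-0.79]],
  [[0,0,0.03],[0,0,-0.95]],
  [[0,0,0.03],[0,0,-1.11]],
  [[0,0,0.03],[0,0,-1.27]],
  [[0,0,0.03],[0,0,-1.43]],
  [[0,0,0.03],[0,0,-1.58]],
])

```text
time: 7.25
tool_pos: [501.9, -43.7, 49.1]
tcp_rot: [-180.0, -0.1, -43.0]
ft_force: [-0.2, -2.7, 3.1]
finger_gap: 32.9
grip_force: 36.6
```

Emit:
send_rows([
  [[0,0,0],[0,0,0]],
  [[0,0,0],[0,0,0]],
])

```text
time: 7.5
tool_pos: [501.9, -43.5, 49.1]
tcp_rot: [-180.0, -0.1, -42.5]
ft_force: [0.4, -2.6, 3.8]
finger_gap: 33.2
grip_force: 36.7
```

Emit:
send_rows([
  [[0,0,0],[0,0,0]],
  [[0,0,0],[0,0,0]],
  [[0,0,0],[0,0,0]],
  [[0,0,0],[0,0,0]],
], fingers=0.3)

```text
time: 8.0
tool_pos: [501.3, -43.1, 48.4]
tcp_rot: [180.0, 0.0, -42.7]
ft_force: [-0.6, -0.6, -0.0]
finger_gap: 59.9
grip_force: 0.0
```

Emit:
send_rows([
  [[0,0,0.8],[0,0,0]],
  [[0,0,1.7],[0,0,0]],
  [[0,0,3.0],[0,0,0]],
  [[0,0,3.0],[0,0,0]],
])

```text
time: 8.5
tool_pos: [504.0, -43.7, 142.4]
tcp_rot: [-179.8, -0.3, -42.7]
ft_force: [0.3, 0.3, 0.4]
finger_gap: 59.7
grip_force: 0.0
```

```bash
python3 - <<'E'
from h import *
s0=sense();print({k:np.round(s0[k],1).tolist() for k in("time","tool_pos","tcp_rot","ft_force","finger_gap")})
s=snapshot("wrist")
for n,z in(("dial_top",73),("dial_mark",42),("shackle_bow",90),("lock",5)):
    for q in finder.pinpoint(n,"wrist")[:1]:
        px=np.array(q["at"])*[640,400];print(n,round(q["confidence"],2),px.round(1),onz(s,px,z).round(1))
I=s["img"];cv2.imwrite("pics/w3.png",cv2.resize(I[100:300,180:460,::-1],None,fx=2.8,fy=2.8,interpolation=cv2.INTER_CUBIC))
E
```

```text
{'time': 8.5, 'tool_pos': [504.0, -43.7, 142.4], 'tcp_rot': [-179.8, -0.3, -42.7], 'ft_force': [0.3, 0.3, 0.4], 'finger_gap': 59.7}
dial_top 0.94 [321.6 212.7] [500.5 -44.   73. ]
dial_mark 0.91 [296.1 181.1] [528.6 -40.   42. ]
shackle_bow 0.82 [261.3 170.4] [556.3 -38.4  90. ]
lock 0.74 [301.8 172.7] [526.4 -41.8   5. ]
```

View pics/w3.png

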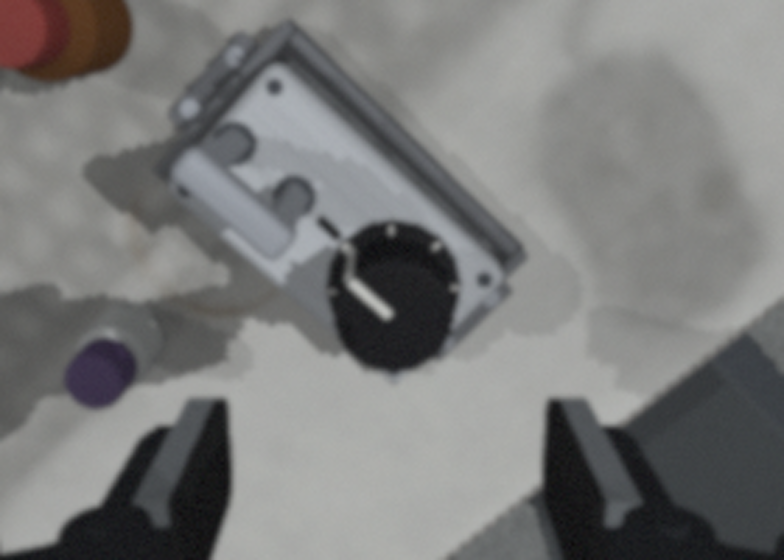

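In the crop, the pointer's skirt line (347,250) meets the black mark (330,230), so the dial is at 0. Now the shackle bar, around (240,200) in the crop, with its centre at about (555.7,-39.5).

Emit:
send_rows([
  [[0.36,0.02,0],[0,0,0.16]],
  [[0.72,0.05,0],[0,0,0.32]],
  [[1.1,0.08,0],[0,0,0.48]],
  [[1.5,0.1,-0.2],[0,0,0.64]],
  [[1.8,0.12,-0.5],[0,0,0.8]],
  [[1.8,0.12,-1.0],[0,0,0.8]],
  [[1.8,0.12,-1.6],[0,0,0.8]],
  [[1.8,0.12,-2.2],[0,0,0.8]],
  [[1.8,0.12,-2.2],[0,0,0.8]],
  [[1.8,0.12,-2.2],[0,0,0.8]],
], fingers=0.5)

```text
time: 10.0
tool_pos: [555.5, -39.7, 72.8]
tcp_rot: [180.0, -0.0, 3.1]
ft_force: [-0.2, 0.3, 0.3]
finger_gap: 42.9
grip_force: 0.0
```

Emit:
send_rows([
  [[0,0,0],[0,0,0]],
  [[0,0,0],[0,0,0]],
  [[0,0,0],[0,0,0]],
  [[0,0,0],[0,0,0]],
  [[0,0,0],[0,0,0]],
  [[0,0,0],[0,0,0]],
], fingers=1, squeeze=80)

```text
time: 10.75
tool_pos: [556.1, -39.8, 73.5]
tcp_rot: [180.0, -0.1, 3.1]
ft_force: [0.2, 0.4, 5.6]
finger_gap: 8.2
grip_force: 78.4
```

Emit:
send_rows([
  [[0,0,0.1],[0,0,0]],
  [[0,0,0.2],[0,0,0]],
  [[0,0,0.3],[0,0,0]],
  [[0,0,0.4],[0,0,0]],
  [[0,0,0.5],[0,0,0]],
  [[0,0,0.6],[0,0,0]],
  [[0,0,0.6],[0,0,0]],
  [[0,0,0.6],[0,0,0]],
], squeeze=100)

```text
time: 11.75
tool_pos: [555.5, -39.6, 90.6]
tcp_rot: [-180.0, -0.0, 3.1]
ft_force: [2.2, -0.6, -1.2]
finger_gap: 7.8
grip_force: 98.6
```

Emit:
send_rows([
  [[0,0,0.1],[0,0,0]],
  [[0,0,0.2],[0,0,0]],
  [[0,0,0.35],[0,0,0]],
  [[0,0,0.5],[0,0,0]],
  [[0,0,0.7],[0,0,0]],
  [[0,0,0.9],[0,0,0]],
  [[0,0,1.1],[0,0,0]],
  [[0,0,1.3],[0,0,0]],
  [[0,0,1.3],[0,0,0]],
])

```text
time: 12.88
tool_pos: [556.0, -39.7, 130.4]
tcp_rot: [180.0, -0.1, 3.1]
ft_force: [-0.1, -0.7, -4.6]
finger_gap: 7.7
grip_force: 98.1
```

```bash
python3 - <<'E'
from h import *
s=snapshot("scene")
I=s["img"];cv2.imwrite("pics/s4.png",cv2.resize(I[120:290,230:430,::-1],None,fx=3,fy=3,interpolation=cv2.INTER_CUBIC))
E
```

```text
(no output)
```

View pics/s4.png

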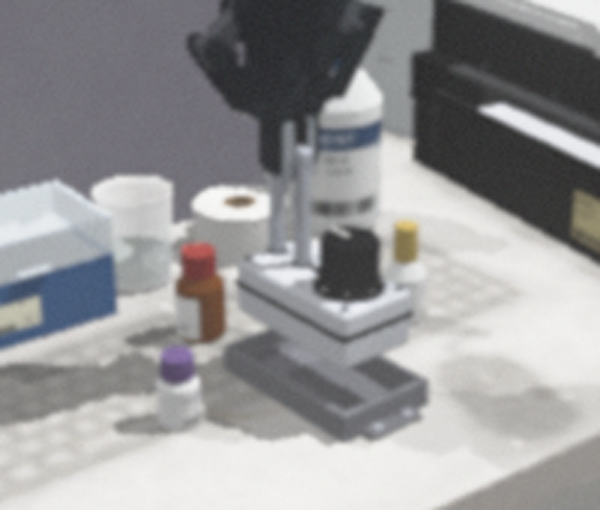

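The scene crop shows the shackle drawn out (long legs at (290,200)), the lock hanging level clear of the holder, and the three bottles still standing. I'll lift it higher now.

Emit:
send_rows([
  [[0,0,0.3],[0,0,0]],
  [[0,0,0.8],[0,0,0]],
  [[0,0,1.3],[0,0,0]],
  [[0,0,1.8],[0,0,0]],
  [[0,0,2.3],[0,0,0]],
  [[0,0,2.8],[0,0,0]],
  [[0,0,3.3],[0,0,0]],
  [[0,0,3.7],[0,0,0]],
  [[0,0,3.9],[0,0,0]],
  [[0,0,4.0],[0,0,0]],
])

```text
time: 14.18
tool_pos: [555.5, -39.6, 249.8]
tcp_rot: [180.0, 0.0, 3.1]
ft_force: [0.3, 0.2, -5.5]
finger_gap: 7.6
grip_force: 98.1
```

Emit:
send_rows([
  [[0,0,0],[0,0,0]],
  [[0,0,0],[0,0,0]],
  [[0,0,0],[0,0,0]],
  [[0,0,0],[0,0,0]],
  [[0,0,0],[0,0,0]],
  [[0,0,0],[0,0,0]],
  [[0,0,0],[0,0,0]],
  [[0,0,0],[0,0,0]],
])

```text
time: 15.18
tool_pos: [555.5, -39.6, 249.6]
tcp_rot: [180.0, -0.0, 3.1]
ft_force: [0.5, 0.5, -4.1]
finger_gap: 7.6
grip_force: 98.1
```

```bash
python3 - <<'E'
from h import *
s=snapshot("scene")
I=s["img"];cv2.imwrite("pics/s5.png",cv2.resize(I[80:290,230:430,::-1],None,fx=2.8,fy=2.8,interpolation=cv2.INTER_CUBIC))
E
```

```text
(no output)
```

View pics/s5.png

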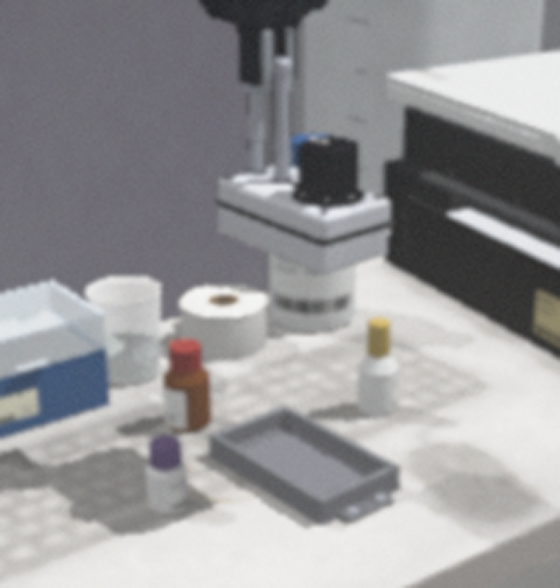

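The lock hangs open and level at (300,220) in the crop, its underside about 160 mm up. The holder is empty and the bottles haven't moved.

```bash
python3 -c "
from bench import order
print(order.hand_in())"
```

```text
the job is handed in; nothing more can be done
None
```

The dial was turned to the mark, the shackle pulled open, and the open lock is held still and level about 16 cm above the bench with the three bottles undisturbed; handed in at about 15 s (no verdict was returned).

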